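Clip a polishing-trial coupon into its holder

ROBOT

A 6-joint arm with a two-finger parallel gripper is mounted at the origin on a cart in front of the work surface, level with it; the furniture and walls round the work are solid. World frame = base frame: x ahead of the robot, y to its left, z up, the work surface at z = 0. Lengths are in m, angles in rad, forces in N, time in s.
With the tool pointing down it reaches from about 0.3 to 0.775 m from the base axis. Payload 14.6 kg.
Tool frame: the origin (TCP) lies at the very end of the fingers, on their centre line; the grasp point (between the pads) lies 19 mm behind it; z points along the fingers, y is the line along which they close (so a half turn about z gives the same grasp; the last joint's range is limited). The gripper opens to 94 mm and grips with 3 to 60 N. Pads are 16 mm wide; open, the fingers measure 119 mm over their backs; the gripper's body (75 mm by 177 mm) begins 78 mm behind the grasp point.
Start: joints at [-1.349, 0.3, 1.521, -0, 1.321, -0.067], TCP at [0.157, -0.527, 0.205] pointing down, gripper open.
Joint ranges: [-3.03, 3.03], [-0.79, 2.21], [0.23, 2.52], [-1.04, 4.18], [0, 3.07], [-2.55, 2.55]. Speed limits (rad/s): [2.22, 2.22, 2.57, 3.14, 3.14, 3.14].

INTERFACE

Orientations are given as [roll, pitch, yaw] about the fixed x, y, z axes, in that order (R = Rz(yaw) Ry(pitch) Rx(roll)).
In Python, from station import ctrl gives the robot as it stands. The module is installed in compiled form; this text tells all that it offers.
- The arm moves only by the tool play_rows, never from a script. Its argument "commands" is a list of rows, each a list of 7 numbers: the shift along the tool's x, y, z in m, then the turn, a rotation vector about the tool's x, y, z in degrees, then the closure, from -1 (fully open) to 1 (shut). A call has 1 to 20 rows; each row shifts and turns the commanded pose from where the row before left it, along the tool's axes as they then stand; what a row does not reach is not made up. A row lasts 1/12 s, in which the tool goes at most 41.7 mm and 7.16 degrees, less where a joint would pass 70% of its speed; a pose out of reach is approached as far as the arm can. A call is refused whole if a number of a shift passes 0.0417 or a number of a turn 7.16, either way. A call with a gripper value outside its range is refused whole. The fingers move at their own pace and stop on an object; "force" is the grip in N (left out, the last holds). Time passes only in rows, so rows that do not move let the fingers close. It gives the time, the measured TCP pose, the force, the opening and the grip force at its end, in the units of the state.
- ctrl.get_obs(): the state, without advancing time (a new reading comes with each control period).
- ctrl.camera(name): name is "side" or "top"; returns the picture (400x640x3 uint8, blue, green, red); there is no depth.
- ctrl.camera_model(name): a dict with "fx", "fy", "cx", "cy" (pixels), "rvec" (rotation vector, rad) and "tvec" (3), from world to camera coordinates, as OpenCV has them. Camera axes: x right, y down, z forward; pixel columns grow to the right and rows downward; lengths in m; the calibration is good to about 2 mm. A picture is of the moment at which its call begins. camera_model takes no time and is no camera call.
- ctrl.hand_in(): hands the job in; it is judged then, once.
The state is a dict: "time_s": time; "qpos": joint angles; "joint_vel": joint speeds; "tau": joint torques, N m; "ee_pos": TCP position; "eef_rot": TCP orientation; "force": force on the tool from outside, world axes, zero at the start; "moment": the same for the moment, N m; "grip_width": finger opening in m; "grip_force": force on a finger pad.
Only numpy, scipy, OpenCV 4.12 (cv2) and the standard library are available. Lean on these libraries where they do the work, as an engineer would, in place of code of your own. Each camera call takes 0.05 s, during which the arm holds its last target. There are 200 camera calls.

TASK

A pink acrylic coupon lies on the bed of the polishing holder, just short of the spring clip. With one fingertip press the clip's red thumb bar down so that the nose rises, and while you hold it down push the coupon along the bed with the other fingertip, under the nose and fully home against the end stop; then let the clip close on the coupon and draw clear. Only press and push: do not lift or tip the coupon, and leave the other things lying round the holder where they are.

Things in the scene. Friction and masses are not known exactly. Their poses are not given: they have to be found in the camera images.
- holder: Fixed grey base plate 130 x 108 mm with an aluminium bed, top 22 mm above the bench. Origin on the bench, on the bed's centre line, under the middle of the clip's nose; z up, x = direction in which the coupon is pushed, y = towards the thumb bar. The bed spans x -81 to +31 mm, y -24 to +23 mm.
- stop_face (a point): Middle of the face of the dark end stop, at bed height (holder x = +12 mm). The stop is 9 mm high above the bed, with screw heads to 12 mm. The fully home coupon's front edge touches this face.
- rail_mouth (a point): Point on the bed's centre line where the guide rails begin (holder x = -33 mm). Two steel rails, 3.5 mm high above the bed, guide the coupon: inner faces at y = +-19.5 mm from x = -24 mm to the stop, flared outward from there back to this point. Behind it the bed is open.
- clip: The whole steel spring clip: a rocking lever across the left rail (seen along the push), with the nose over the bed at one end and the red thumb bar at the other. Origin on its hinge pin (holder x 0, y +26.5, z 20 mm); axes parallel to the holder's at rest.
- clip_angle (a joint): Angle (rad) of the spring clip about a pin along the holder's x, at y = +26.5, z = 20 mm. 0 = at rest; grows as the thumb bar is pressed and the nose rises, hard stop at 0.40. The coupon passes beneath from about 0.23; about 0.22 when closed on the coupon. Needs about 3.5 N on the bar to start, 7 N at the hard stop; springs shut as soon as it is let go.
- thumb_bar (a point): Red bar at the clip's tail, a cylinder 8 mm thick, 56 mm long along the holder's x; origin on its axis at mid-length (at rest x -8, y +50, z 29.5 mm). Its top is 33.5 mm above the bench at rest, 27.5 mm when the coupon can pass, 23.5 mm at the hard stop: held at 24 to 26.5 mm it is level with the coupon's edges (22 to 29 mm). A fingertip can slide along it while pressing.
- clip_nose (a point): Steel lip at the clip's other end, over the bed: 16 mm along the holder's x (-8 to +8 mm), 4 mm in y, centred at y = +4 mm; origin at the centre of its underside, 2.5 mm above the bed at rest, where it blocks the 7 mm coupon. The top of the clip is 12 mm above the bed at rest, about 20 mm when held open.
- coupon: Flat pink acrylic plate, 40 mm along its x, 36 mm along its y, 7 mm thick; origin at the centre of its underside, z up. It starts loose on the bed, nearly parallel to the holder's axes, its front edge 2 to 10 mm before the nose (origin at holder x = -30 to -38 mm). Fully home its origin is at x = -8 mm.
- spare_coupon: Ivory plate of the same size, lying on the bench beside the holder: to be left alone. Origin at the centre of its underside.
- jar_polish: Round white jar with a red lid, 65 mm across, 46 mm high: to be left alone. Origin at the centre of its underside.
- felt_wheel: White felt wheel, 32 mm across, 12 mm high, lying flat: to be left alone. Origin at the centre of its underside.
- black_wheel: Black polishing wheel, 36 mm across, 10 mm high, lying flat: to be left alone. Origin at the centre of its underside.
- sanding_stick: Small brown abrasive stick, 16 x 62 x 8 mm, lying flat: to be left alone. Origin at the centre of its underside.
- bench_pliers: Pliers with red grips, 44 x 133 x 12 mm, lying flat: to be left alone. Origin at the centre of their underside.
There are look-alikes about, which are no part of the job. What is shaped like the coupon but green or yellow is not meant.

How it is judged:
On the way, in this order (a step that is already met when the one before it is completed fails the run):
1. a fingertip holds the clip open before the coupon is pushed under the nose (value of joint clip_angle above 0.24 rad and contact force between the fingers and clip above 1 N and x of coupon in the frame of holder below -0.02 m), for 0.1 s.
2. with the clip still held open, the coupon has been pushed under the nose and home to the end stop (value of joint clip_angle above 0.24 rad and contact force between the fingers and clip above 1 N and x of coupon in the frame of holder above -0.0105 m), for 0.1 s.
At the end, for the whole second after the job is handed in: The coupon lies flat on the bed within 2.5 mm of the end stop and square to it (within 0.1 rad), the clip has closed and its nose presses on the coupon with more than 1.5 N, and all is at rest (x of coupon in the frame of holder between -0.0105 and -0.006 m and y of coupon in the frame of holder between -0.003 and 0.003 m and z of coupon in the frame of holder below 0.0235 m and angle between the x axis of coupon and the x axis of holder, either way round below 0.1 rad and value of joint clip_angle between 0.17 and 0.27 rad and contact force between clip and coupon above 1.5 N and linear speed of coupon below 0.01 m/s); the robot touches nothing.
It fails at once if the coupon was lifted off the bed or tipped (z of coupon in the frame of holder above 0.026 m or angle between coupon's own z axis and vertical above 0.2 rad).
It fails at once if something lying round the holder was disturbed (moved more than 12 mm) (distance of any of spare_coupon, jar_polish, felt_wheel, black_wheel, sanding_stick, bench_pliers from where it was at the start of the episode above 0.012 m).
It also fails if it takes over 35 s, if anything falls off the work surface, if the arm or the gripper's body presses on something with over 40 N, if the wrist force passes 120 N, or if a joint passes its speed limit or range.

## Working session

There is one attempt and no reset: what is moved stays moved. The work goes in short steps, Python scripts to look and compute and a tool call to move; the robot and the scene stay as the last step left them, time stands still between calls to the robot, and variables do not carry over. Pictures are saved under pics/ and viewed, at most 10 in all, crops included, and the job is handed in when it is done.

Besides the shell and the picture viewer there is one more tool, called after ">>>" as name(argument=value, ...), one argument or row to a line, values as JSON. play_rows: Moves the arm, as the interface text tells. Its arguments: {"type":"object","properties":{"commands":{"type":"array","items":{"type":"array","items":{"type":"number"}}},"force":{"type":"number"}},"required":["commands"]}

```bash
mkdir -p pics
python3 - <<'E'
from station import ctrl
import cv2
for n in("top","side"):
    cv2.imwrite(f"pics/{n}0.png",ctrl.camera(n)); print(n,ctrl.camera_model(n))
o=ctrl.get_obs(); print(o)
E
```

```text
top {'fx': 417.66644101456905, 'fy': 417.66644101456905, 'cx': 314.31993179869664, 'cy': 197.6941982450265, 'rvec': array([ 2.10662327, -2.12558061,  0.21696431]), 'tvec': array([0.04386967, 0.59228925, 0.86160972])}
side {'fx': 384.487991655606, 'fy': 384.487991655606, 'cx': 316.1423948577479, 'cy': 193.7537278923575, 'rvec': array([ 2.24281648, -0.15349665,  0.09926965]), 'tvec': array([-0.57260282,  0.11049764,  0.91839522])}
{'time_s': 0.1, 'qpos': array([-1.34862324e+00,  3.00448970e-01,  1.52150687e+00, -2.93629777e-05,
        1.32067537e+00, -6.65887636e-02]), 'joint_vel': array([-0.00096025, -0.00265485, -0.00102301,  0.00010344, -0.00084733,
       -0.00012972]), 'tau': array([ 3.32230527e-03, -5.32639790e+01, -3.53281832e+01,  7.09921564e-02,
        2.34986236e-02, -7.03351498e-05]), 'ee_pos': array([ 0.15656698, -0.52700932,  0.20492986]), 'eef_rot': array([-3.14055451e+00, -4.07262337e-05,  2.88769109e-01]), 'force': array([-0.03544509,  0.53136297,  0.18622085]), 'moment': array([0.00983964, 0.02279678, 0.08206   ]), 'grip_force': 0.0, 'grip_width': 0.09428382259846167}
```

View pics/top0.png

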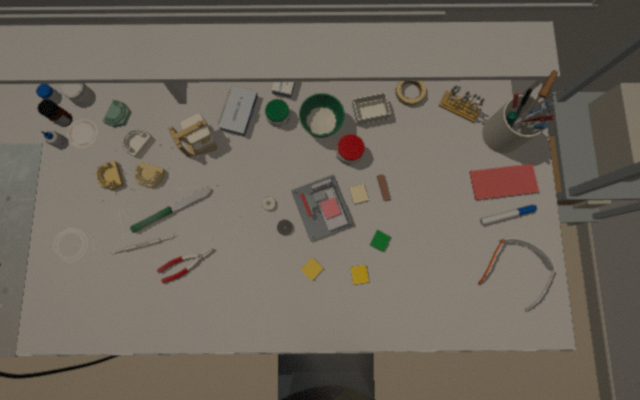

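View pics/side0.png

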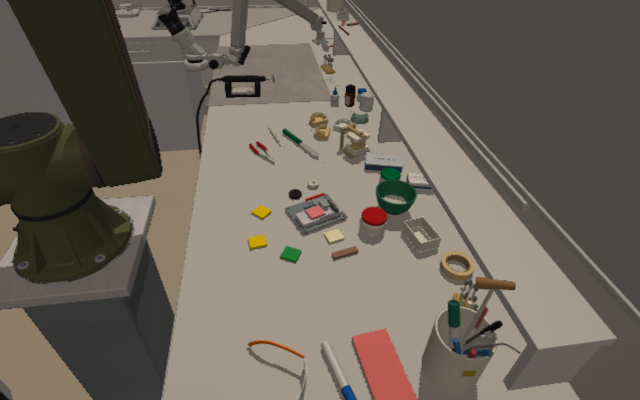

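The top view shows the holder at about (322,208), with the pink coupon at (331,209) and the red thumb bar at (307,205). The ivory spare is at (359,194). The yellow plates (313,269), (360,274) and the green one (381,241) are decoys. The pink plate on the bed is the only one that fits the description. I'll confirm that in an enlarged crop.

Run:
```python
import cv2,numpy as np
a=cv2.imread("pics/top0.png")[165:250,255:365]
b=cv2.imread("pics/side0.png")[175:240,270:360]
cv2.imwrite("pics/c_top.png",cv2.resize(a,None,fx=7,fy=7,interpolation=cv2.INTER_CUBIC))
cv2.imwrite("pics/c_side.png",cv2.resize(b,None,fx=8,fy=8,interpolation=cv2.INTER_CUBIC))
```

```text
(no output)
```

View pics/c_top.png

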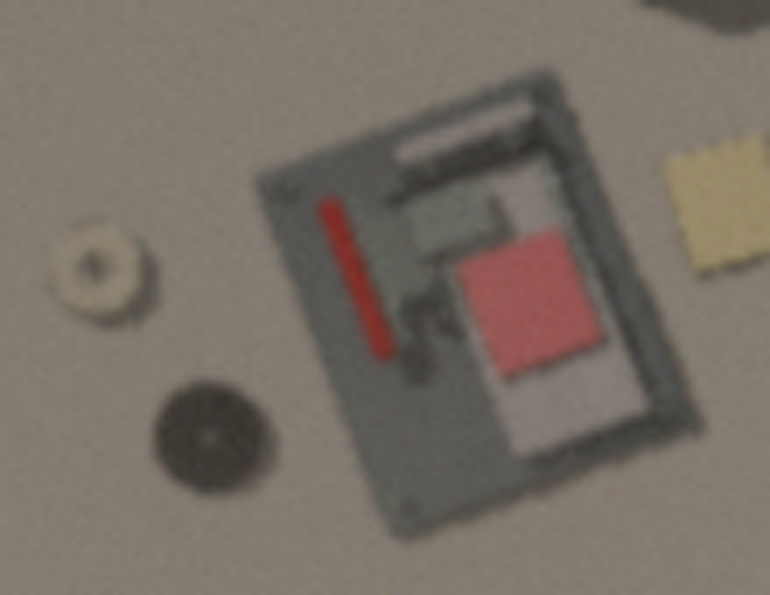

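View pics/c_side.png

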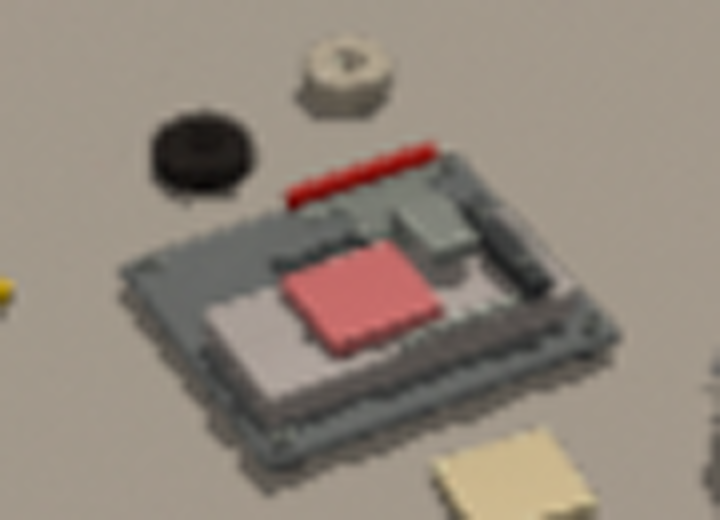

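The crops confirm it: the pink coupon lies on the light bed (crop centre (530,300)) and the red bar runs from (330,205) to (385,355). The push direction is up and slightly left. The felt wheel is at crop (100,270) and the black wheel at (212,437), both on the bar side.

```bash
cat > h.py <<'E'
import cv2,numpy as np
from station import ctrl
def cam(n):
    m=ctrl.camera_model(n);K=np.array([[m['fx'],0,m['cx']],[0,m['fy'],m['cy']],[0,0,1]]);R=cv2.Rodrigues(m['rvec'])[0]
    return K,R,np.array(m['tvec'])
def back(n,p,z):
    K,R,t=cam(n);p=np.atleast_2d(p).astype(float)
    d=(R.T@np.linalg.inv(K)@np.c_[p,np.ones(len(p))].T).T;c=-R.T@t
    return (c+d*((z-c[2])/d[:,2])[:,None])
def blob(im,kind,box):
    x0,y0,x1,y1=box;s=im[y0:y1,x0:x1].astype(int);b,g,r=s[...,0],s[...,1],s[...,2]
    red=(r-g>45);pink=red&(g>65);bar=red&~pink
    m=(pink if kind=='pink' else bar).astype(np.uint8)
    n,l,st,c=cv2.connectedComponentsWithStats(m);i=1+np.argmax(st[1:,4]);ys,xs=np.nonzero(l==i)
    return np.c_[xs+x0,ys+y0].astype(float)
E
python3 - <<'E'
from h import *
box={'top':(290,170,350,240),'side':(285,185,345,225)}
for n in box:
    im=cv2.imread(f'pics/{n}0.png')
    for k,z in(('pink',.029),('bar',.0320)):
        p=blob(im,k,box[n]);w=back(n,p,z)
        c=w.mean(0);C=np.cov(w[:,:2].T);e,v=np.linalg.eigh(C);r=cv2.minAreaRect((w[:,:2]*1000).astype(np.float32))
        print(n,k,len(p),p.mean(0),c,'yaw',np.degrees(np.arctan2(v[1,1],v[0,1])),'std*sqrt12',np.sqrt(12*e),r)
n='top';f=lambda q,z:back(n,np.array(q)/7+[255-.43,165-.43],z)
P=f([(260,178),(548,70),(700,430),(403,540)],.008);print('plate',P)
print([ (np.linalg.norm(P[i]-P[i-1]),np.degrees(np.arctan2(*(P[i]-P[i-1])[1::-1]))) for i in range(4)])
print('bed back corners',f([(517,455),(650,405)],.022))
print('wheels',f([(100,270),(212,437)],.012))
print('coupon corners',f([(458,262),(560,228),(605,340),(505,378)],.029))
E
```

```text
top pink 253 [330.11067194 207.69960474] [0.57552125 0.00280813 0.029     ] yaw -156.15938898016867 std*sqrt12 [0.03440288 0.03831504] ((575.7027587890625, 2.7504310607910156), (38.47782516479492, 34.419681549072266), 20.402568817138672)
top bar 67 [305.46268657 204.34328358] [0.58322491 0.05870948 0.032     ] yaw -159.6775940724518 std*sqrt12 [0.00655441 0.05316721] ((582.9443359375, 58.661521911621094), (52.60349655151367, 6.526609420776367), 20.36424446105957)
side pink 160 [314.70625 211.28125] [ 5.74564549e-01 -3.95255831e-04  2.90000000e-02] yaw -146.29441710874823 std*sqrt12 [0.03742318 0.04112296] ((574.7459716796875, -0.30376625061035156), (40.60504150390625, 37.69855880737305), 24.236637115478516)
side bar 36 [314.5        196.66666667] [0.5818324  0.05387143 0.032     ] yaw -158.59550554131886 std*sqrt12 [0.00727338 0.0550292 ] ((582.3630981445312, 54.04714584350586), (53.75682830810547, 6.146864891052246), 20.61469841003418)
plate [[ 0.62217596  0.09117545  0.008     ]
 [ 0.65864268 -0.00586977  0.008     ]
 [ 0.53598533 -0.05365735  0.008     ]
 [ 0.50071618  0.04430193  0.008     ]]
[(np.float64(0.13019065444615088), np.float64(21.102498011509226)), (np.float64(0.10367060968441096), np.float64(-69.40526805266818)), (np.float64(0.13163768063008088), np.float64(-158.71399778810257)), (np.float64(0.10411500709501234), np.float64(109.80084900371318))]
bed back corners [[ 0.52649302  0.00716775  0.022     ]
 [ 0.54241788 -0.03626287  0.022     ]]
wheels [[0.59053447 0.14387451 0.012     ]
 [0.53456549 0.10652093 0.012     ]]
coupon corners [[ 0.58888821  0.02561819  0.029     ]
 [ 0.59988973 -0.00778344  0.029     ]
 [ 0.56275697 -0.02165032  0.029     ]
 [ 0.55061965  0.01089987  0.029     ]]
```

>>> play_rows(
  commands=[
    [0.0268,-0.0206,0,0,0,0,-0.22],
    [0.0268,-0.0206,0,0,0,0,-0.22],
    [0.0268,-0.0206,0,0,0,0,-0.22],
    [0.0268,-0.0206,0,0,0,0,-0.22],
    [0.0268,-0.0206,0,0,0,0,-0.22],
    [0.0268,-0.0206,0,0,0,0,-0.22],
    [0.0268,-0.0206,0,0,0,0,-0.22],
    [0.0268,-0.0206,0,0,0,0,-0.22],
    [0.0268,-0.0206,0,0,0,0,-0.22],
    [0.0268,-0.0206,0,0,0,0,-0.22],
    [0.0268,-0.0206,0,0,0,0,-0.22],
    [0.0268,-0.0206,0,0,0,0,-0.22],
    [0.0268,-0.0206,0,0,0,0,-0.22],
    [0.0268,-0.0206,0,0,0,0,-0.22],
    [0.0268,-0.0206,0,0,0,0,-0.22],
    [0.0268,-0.0206,0,0,0,0,-0.22],
    [0.0268,-0.0206,0,0,0,0,-0.22],
    [0.0268,-0.0206,0,0,0,0,-0.22],
    [0.0268,-0.0206,0,0,0,0,-0.22],
    [0.0268,-0.0206,0,0,0,0,-0.22],
  ],
)

```text
time_s: 1.77
ee_pos: [0.5537, 0.022, 0.2051]
eef_rot: [-3.141, 0.0, 0.289]
force: [-0.2, -0.5, -0.3]
grip_width: 0.0573
grip_force: 0.0
```

>>> play_rows(
  commands=[
    [0,0,0.01,0,0,6,-0.22],
    [0,0,0.02,0,0,6,-0.22],
    [0,0,0.02,0,0,6,-0.22],
    [0,0,0.02,0,0,6,-0.22],
    [0,0,0.02,0,0,6,-0.22],
    [0,0,0.02,0,0,6,-0.22],
    [0,0,0.01,0,0,0,-0.22],
    [0,0,0,0,0,0,-0.22],
    [0,0,0,0,0,0,-0.22],
  ],
)

```text
time_s: 2.52
ee_pos: [0.5532, 0.0204, 0.0857]
eef_rot: [3.142, 0.0, -0.336]
force: [1.1, 0.6, -0.3]
grip_width: 0.0569
grip_force: 0.0
```

>>> play_rows(
  commands=[
    [0,0,0.02,0,0,0,-0.22],
    [0,0,0.018,0,0,0,-0.22],
    [0,0,0.006,0,0,0,-0.22],
    [0,0,0,0,0,0,-0.22],
  ],
)

```text
time_s: 2.85
ee_pos: [0.5529, 0.0204, 0.0413]
eef_rot: [3.141, 0.001, -0.338]
force: [0.2, 0.3, -0.1]
grip_width: 0.0571
grip_force: 0.0
```

Run:
```python
from h import *
s=ctrl.camera("side");t=ctrl.camera("top");o=ctrl.get_obs();e=o['ee_pos'];yaw=o['eef_rot'][2];w=o['grip_width'];print(e,yaw,w)
K,R,tv=cam('side')
c,sn=np.cos(yaw),np.sin(yaw);X=np.array([c,sn,0]);Y=np.array([sn,-c,0])
T=[e+a*X+b*Y for b,a in((w/2,.008),(w/2,-.008),(w/2+.0125,.008),(-w/2,.008),(-w/2,-.008),(-w/2-.0125,.008),(-w/2-.0125,-.008))]
pr=lambda n:cv2.projectPoints(np.array(T),*[ctrl.camera_model(n)[k] for k in('rvec','tvec')],cam(n)[0],None)[0][:,0]
a=cv2.resize(s[160:240,265:365],None,fx=8,fy=8,interpolation=cv2.INTER_CUBIC)[:600]
for q in pr('side'): cv2.circle(a,tuple(int(v) for v in (q-[265,160]+.43)*8),3,(0,255,0),-1)
cv2.imwrite('pics/s1.png',a); cv2.imwrite('pics/s1raw.png',s);cv2.imwrite('pics/t1raw.png',t)
```

```text
[0.55377194 0.02035863 0.04276538] -0.33848255868813193 0.05720138821565847
```

View pics/s1.png

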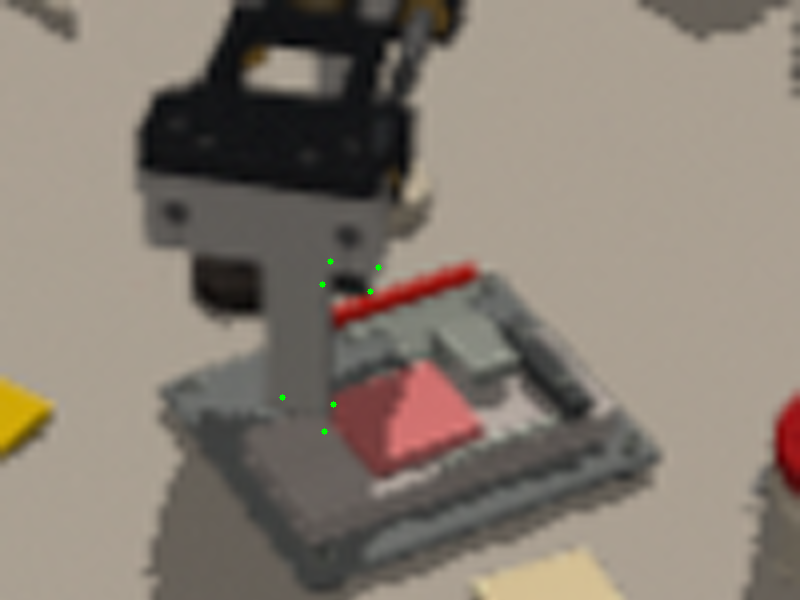

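The side view shows finger B's bottom edge at about (265–332, 408), behind the coupon. The projected tip is about 2 px lower than that, so I'll enlarge with more contrast to settle the offset.

Run:
```python
from h import *
s=cv2.imread('pics/s1raw.png')[183:222,290:334]; t=cv2.imread('pics/t1raw.png')[175:245,275:355]
f=lambda a,k:np.clip(cv2.resize(a,None,fx=k,fy=k,interpolation=cv2.INTER_CUBIC).astype(float)*1.6-40,0,255).astype(np.uint8)
a=f(s,10);b=f(t,4.5);H=max(a.shape[0],b.shape[0]);o=np.zeros((H,a.shape[1]+b.shape[1],3),np.uint8);o[:a.shape[0],:a.shape[1]]=a;o[:b.shape[0],a.shape[1]:]=b
cv2.imwrite('pics/s2.png',o);print(o.shape)
```

```text
(390, 800, 3)
```

View pics/s2.png

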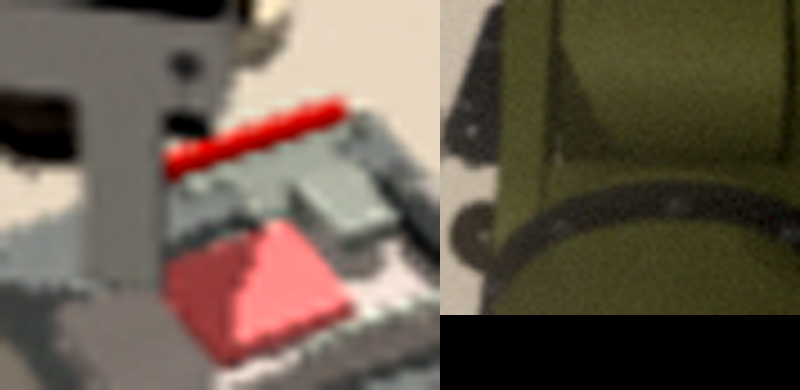

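The side projection matches the inner pad edges to within 1 px, so the tips are a little thinner than drawn. Finger B is about 5 mm behind the coupon and finger A is over the bar. I'll back off 1.5 mm and press.

>>> play_rows(
  commands=[
    [-0.0018,0.0002,0,0,0,0,-0.22],
    [0,0,0.004,0,0,0,-0.22],
    [0,0,0.004,0,0,0,-0.22],
    [0,0,0.004,0,0,0,-0.22],
    [0,0,0.004,0,0,0,-0.22],
    [0,0,0,0,0,0,-0.22],
    [0,0,0,0,0,0,-0.22],
    [0,0,0,0,0,0,-0.22],
  ],
)

```text
time_s: 3.62
ee_pos: [0.5516, 0.0211, 0.0257]
eef_rot: [-3.141, -0.0, -0.339]
force: [-1.0, 2.7, 5.9]
grip_width: 0.057
grip_force: 3.0
```

Run:
```python
from h import *
s=ctrl.camera("side");
for i in range(3):
    ctrl.camera("side");o=ctrl.get_obs();print(o['ee_pos'],o['force'],o['moment'],o['eef_rot'][2])
a=np.clip(cv2.resize(s[180:228,285:350],None,fx=11,fy=11,interpolation=cv2.INTER_CUBIC).astype(float)*1.6-40,0,255);cv2.imwrite('pics/s3.png',a)
```

```text
[0.55159302 0.02109899 0.02569459] [-1.32736056  3.61755087  6.52730655] [0.760573   0.21281028 0.05356407] -0.33935745436824716
[0.5516097  0.02109367 0.0257398 ] [-0.60102839  2.90814294  7.6497331 ] [0.68042865 0.20147439 0.03190982] -0.3394071617034293
[0.55161278 0.02111807 0.02574213] [-0.87309777  2.20313405  6.16722092] [0.78487593 0.20322586 0.03007448] -0.3393706231947673[ WARN:0@4.086] global loadsave.cpp:1063 imwrite_ Unsupported depth image for selected encoder is fallbacked to CV_8U.
```

View pics/s3.png

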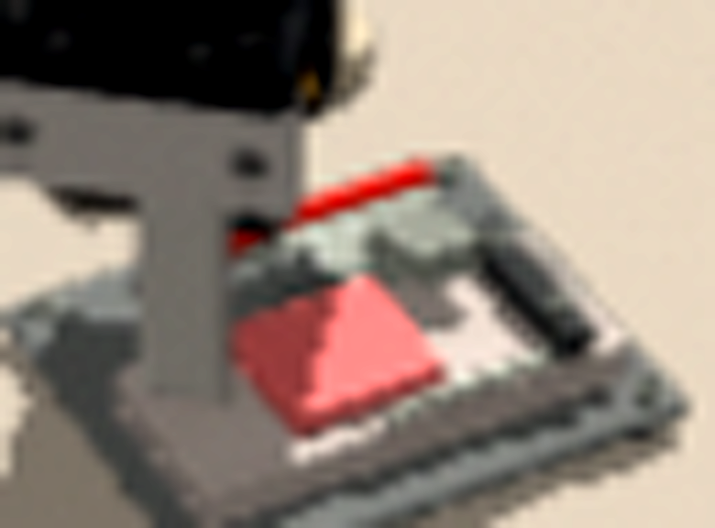

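The clip is held open: z is 25.7 mm with about 6.5 N, finger A is on the bar, and the nose has visibly risen. Finger B stands behind the coupon. Now I'll push.

>>> play_rows(
  commands=[
    [0.0015,-0.0013,0,0,0,0,-0.22],
    [0.0015,-0.0013,0,0,0,0,-0.22],
    [0.0015,-0.0013,0,0,0,0,-0.22],
    [0.0015,-0.0013,0,0,0,0,-0.22],
    [0.0015,-0.0013,0,0,0,0,-0.22],
    [0.0015,-0.0013,0,0,0,0,-0.22],
    [0.0015,-0.0013,0,0,0,0,-0.22],
    [0.0015,-0.0013,0,0,0,0,-0.22],
    [0.0015,-0.0013,0,0,0,0,-0.22],
    [0.0015,-0.0013,0,0,0,0,-0.22],
    [0.0015,-0.0013,0,0,0,0,-0.22],
    [0.0015,-0.0013,0,0,0,0,-0.22],
    [0,0,0,0,0,0,-0.22],
  ],
  force=40,
)

```text
time_s: 4.9
ee_pos: [0.5736, 0.0294, 0.0255]
eef_rot: [3.141, 0.0, -0.339]
force: [-2.2, -0.5, 5.7]
grip_width: 0.0575
grip_force: 2.8
```

Run:
```python
from h import *
s=ctrl.camera("side");o=ctrl.get_obs();print(o['ee_pos'],o['force'],o['grip_width'])
a=np.clip(cv2.resize(s[180:228,285:350],None,fx=11,fy=11,interpolation=cv2.INTER_CUBIC).astype(float)*1.6-40,0,255).astype(np.uint8);cv2.imwrite('pics/s4.png',a)
```

```text
[0.57364014 0.02944286 0.02551648] [-2.02200876 -0.77643418  5.87262724] 0.0573134305317884
```

View pics/s4.png

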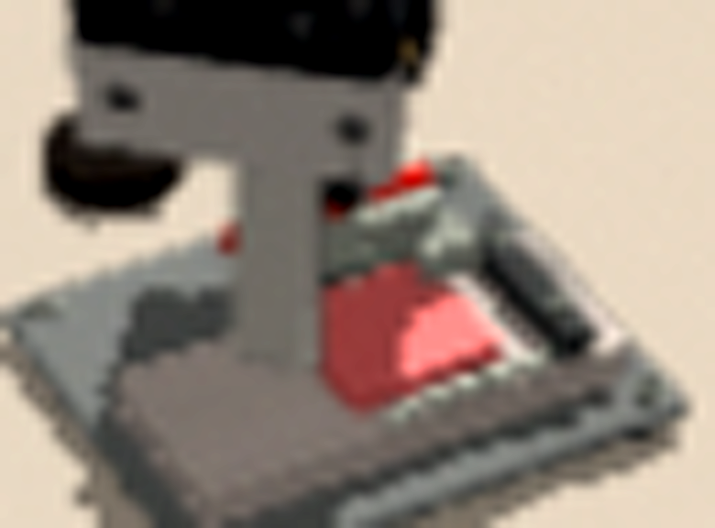

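The coupon has gone under the nose, with its front corner at about (505,350) and the stop at (545,345). The bar is still held. I'll keep going gently until the force rises.

>>> play_rows(
  commands=[
    [0.0015,-0.0013,0,0,0,0,-0.22],
    [0.0015,-0.0013,0,0,0,0,-0.22],
    [0.0008,-0.0006,0,0,0,0,-0.22],
    [0.0008,-0.0006,0,0,0,0,-0.22],
    [0,0,0,0,0,0,-0.22],
  ],
)

```text
time_s: 5.37
ee_pos: [0.5791, 0.0314, 0.0255]
eef_rot: [3.141, 0.0, -0.339]
force: [-2.6, -1.7, 4.2]
grip_width: 0.0571
grip_force: 2.8
```

>>> play_rows(
  commands=[
    [0.0008,-0.0006,0,0,0,0,-0.22],
    [0.0008,-0.0006,0,0,0,0,-0.22],
    [0,0,0,0,0,0,-0.22],
  ],
)

```text
time_s: 5.62
ee_pos: [0.5809, 0.032, 0.0255]
eef_rot: [3.141, 0.0, -0.339]
force: [-2.8, -1.4, 6.1]
grip_width: 0.0573
grip_force: 2.8
```

>>> play_rows(
  commands=[
    [0.0008,-0.0006,0,0,0,0,-0.22],
    [0,0,0,0,0,0,-0.22],
  ],
)

```text
time_s: 5.78
ee_pos: [0.5819, 0.0323, 0.0255]
eef_rot: [3.141, 0.0, -0.339]
force: [-2.4, -1.7, 5.6]
grip_width: 0.0575
grip_force: 2.8
```

>>> play_rows(
  commands=[
    [0.0008,-0.0006,0,0,0,0,-0.22],
    [0,0,0,0,0,0,-0.22],
  ],
)

```text
time_s: 5.95
ee_pos: [0.5828, 0.0326, 0.0255]
eef_rot: [3.141, 0.0, -0.339]
force: [-3.1, -1.2, 5.8]
grip_width: 0.0574
grip_force: 2.8
```

>>> play_rows(
  commands=[
    [0.0008,-0.0006,0,0,0,0,-0.22],
    [0,0,0,0,0,0,-0.22],
  ],
)

```text
time_s: 6.12
ee_pos: [0.5838, 0.0329, 0.0255]
eef_rot: [3.141, 0.0, -0.339]
force: [-4.4, -1.6, 5.5]
grip_width: 0.0573
grip_force: 2.8
```

>>> play_rows(
  commands=[
    [0.0008,-0.0006,0,0,0,0,-0.22],
    [0,0,0,0,0,0,-0.22],
  ],
)

```text
time_s: 6.28
ee_pos: [0.5846, 0.0332, 0.0254]
eef_rot: [3.141, 0.001, -0.339]
force: [-4.5, -0.2, 5.7]
grip_width: 0.057
grip_force: 3.6
```

Run:
```python
from h import *
s=ctrl.camera("side");f=[]
for i in range(4): ctrl.camera("side");o=ctrl.get_obs();f.append(o['force'])
print(o['ee_pos'],np.mean(f,0),o['grip_width'])
a=np.clip(cv2.resize(s[180:228,285:350],None,fx=11,fy=11,interpolation=cv2.INTER_CUBIC).astype(float)*1.6-40,0,255).astype(np.uint8);cv2.imwrite('pics/s5.png',a)
```

```text
[0.5845908  0.03319732 0.02547422] [-4.00618179 -1.30017287  5.80173686] 0.056768696761547645
```

View pics/s5.png

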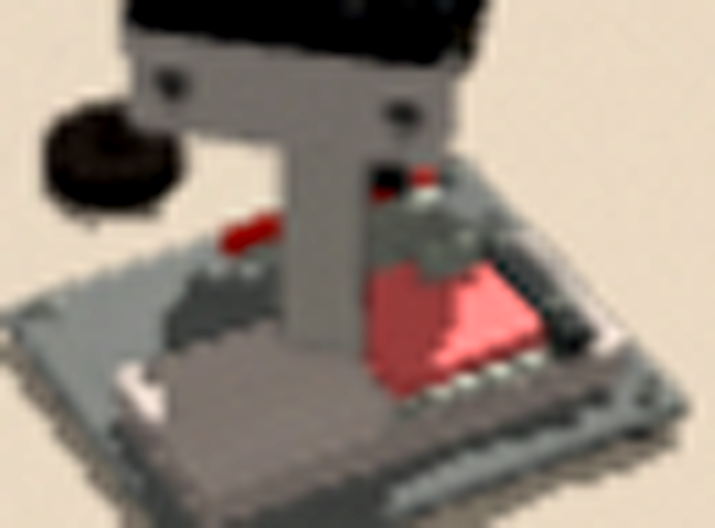

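The coupon's front edge is at about (545,325), practically touching the dark stop. I'll push a little more to feel contact clearly.

>>> play_rows(
  commands=[
    [0.0008,-0.0006,0,0,0,0,-0.22],
    [0,0,0,0,0,0,-0.22],
  ],
)

```text
time_s: 6.7
ee_pos: [0.585, 0.0334, 0.0253]
eef_rot: [3.14, 0.002, -0.34]
force: [-8.2, -1.9, 8.4]
grip_width: 0.0574
grip_force: 5.6
```

>>> play_rows(
  commands=[
    [0.0008,-0.0006,0,0,0,0,-0.22],
    [0,0,0,0,0,0,-0.22],
  ],
)

```text
time_s: 6.87
ee_pos: [0.5853, 0.0335, 0.0252]
eef_rot: [3.14, 0.004, -0.34]
force: [-12.0, -3.2, 10.0]
grip_width: 0.0572
grip_force: 7.7
```

Firm contact with the stop: the force along the push rose from about 4 N to 12 N. I'll back finger B off while the clip stays held, then rise.

>>> play_rows(
  commands=[
    [0,0,0,0,0,0,-0.22],
    [-0.0015,0.0013,0,0,0,0,-0.22],
    [-0.0015,0.0013,0,0,0,0,-0.22],
    [-0.0015,0.0013,0,0,0,0,-0.22],
    [0,0,0,0,0,0,-0.22],
    [0,0,-0.003,0,0,0,-0.22],
    [0,0,-0.003,0,0,0,-0.22],
    [0,0,-0.003,0,0,0,-0.22],
    [0,0,-0.004,0,0,0,-0.22],
    [0,0,-0.01,0,0,0,-0.22],
    [0,0,-0.02,0,0,0,-0.22],
    [0,0,-0.03,0,0,0,-0.22],
    [0,0,-0.03,0,0,0,-0.22],
    [-0.03,0.0,-0.01,0,0,0,-0.22],
    [-0.04,0,0,0,0,0,-0.22],
    [-0.04,0,0,0,0,0,-0.22],
    [-0.04,0,0,0,0,0,-0.22],
    [-0.03,0,0,0,0,0,-0.22],
    [0,0,0,0,0,0,-0.22],
  ],
)

```text
time_s: 8.45
ee_pos: [0.4076, 0.0929, 0.139]
eef_rot: [3.142, 0.001, -0.338]
force: [-0.3, 0.4, 0.2]
grip_width: 0.0572
grip_force: 0.0
```

Run:
```python
from h import *
s=ctrl.camera("side");t=ctrl.camera("top")
for n,im in(('top',t),('side',s)):
    for k,z in(('pink',.029),('bar',.027)):
        p=blob(im,k,{'top':(290,170,350,240),'side':(285,185,345,225)}[n]);w=back(n,p,z);print(n,k,len(p),w.mean(0))
f=lambda a,k:np.clip(cv2.resize(a,None,fx=k,fy=k,interpolation=cv2.INTER_CUBIC).astype(float)*1.6-40,0,255).astype(np.uint8)
a=f(s[180:228,285:345],7);b=f(t[170:245,290:350],6);H=max(a.shape[0],b.shape[0]);o=np.zeros((H,a.shape[1]+b.shape[1],3),np.uint8);o[:a.shape[0],:a.shape[1]]=a;o[:b.shape[0],a.shape[1]:]=b
cv2.imwrite('pics/e.png',o);print(o.shape)
```

```text
top pink 193 [0.59843231 0.0079124  0.029     ]
top bar 63 [0.58332108 0.06022308 0.027     ]
side pink 118 [0.5983236 0.0054462 0.029    ]
side bar 30 [0.58057336 0.05571134 0.027     ]
(450, 780, 3)
```

View pics/e.png

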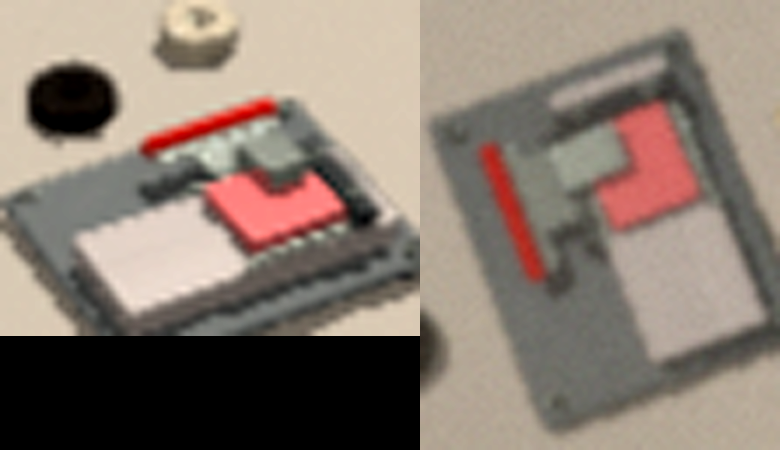

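The coupon sits square against the stop (top crop, front edge at (612–665,105–120)) with the nose closed on it, and the tool is clear.

```bash
python3 -c "
from station import ctrl
print(ctrl.hand_in())"
```

```text
the job is handed in; nothing more can be done
None
```

I pushed the coupon home against the end stop with the clip held open, let the clip close on it, drew the arm clear and handed the job in; the final pictures look right, but hand-in returned no verdict.

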